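# Stow the carving hammer in its clips

### The arm

A 6-joint arm with a two-finger parallel gripper is mounted at the origin on the work surface. World frame = base frame: x ahead of the robot, y to its left, z up, the work surface at z = 0. Lengths are in m, angles in degrees, forces in N, time in s.
With the tool pointing down it reaches from about 0.25 to 0.725 m from the base axis. Payload 9.7 kg.
Tool frame: the origin (TCP) lies at the very end of the fingers, on their centre line; the grasp point (between the pads) lies 19 mm behind it; z points along the fingers, y is the line along which they close (so a half turn about z gives the same grasp; the last joint's range is limited). The gripper opens to 85 mm and grips with 20 to 120 N. Pads are 22 mm wide; open, the fingers measure 114 mm over their backs; the gripper's body (76 mm by 85 mm) begins 54 mm behind the grasp point. The pads swing forward as they close: fully open they stand 13 mm farther back than shut.
Start: joints at [-77.006, 4.979, 10.078, 95.1, 0, 90], TCP at [0.124, -0.536, 0.231] pointing down, gripper open.
Joint ranges: [-179.16, 179.16], [-48.56, 103.87], [-65.8, 70.77], [-126.05, 130.52], [-82.76, 87.17], [-180, 180]. Speed limits (degrees/s): [127.2, 127.2, 147.25, 180, 180, 180].

### API

Orientations are given as a 3x3 rotation matrix whose columns are the frame's x, y, z axes.
In Python, from station import manip gives the robot as it stands.
- The arm moves only by the tool play_rows, never from a script. Its arguments are lists of equal length, an entry for each row: "delta_pos": the shift along the world's x, y, z in m, a list of three; "delta_rot": the turn, a rotation vector about the world's x, y, z in degrees, a list of three; "jaw": the opening, from 0 (shut) to 1 (fully open). A call has 1 to 10 rows; each row shifts and turns the commanded pose from where the row before left it; what a row does not reach is not made up. A row lasts 1/10 s, in which the tool goes at most 50 mm and 8.59 degrees, less where a joint would pass 70% of its speed; a pose out of reach is approached as far as the arm can. A call is refused whole if a number of a shift passes 0.05 or a number of a turn 8.59, either way. A call with a gripper value outside its range is refused whole. The fingers move at their own pace and stop on an object; the grip force is fixed at half the most. Time passes only in rows, so rows that do not move let the fingers close. It gives the time, the measured TCP pose, the force, the opening and the grip force at its end, in the units of the state.
- manip.observe(): the state, without advancing time (a new reading comes with each control period).
- manip.get_image(name): name is "scene" or "top" or "wrist"; returns a dict with "img" (400x640x3 uint8, red, green, blue), "fx", "fy", "cx", "cy" (pixels), "rvec" (rotation vector, rad) and "tvec" (3), from world to camera coordinates, as OpenCV has them. Camera axes: x right, y down, z forward; pixel columns grow to the right and rows downward; lengths in m; the calibration is good to about 2 mm. A picture is of the moment at which its call begins. There is no depth.
- manip.hand_in(): hands the job in; it is judged then, once.
The state is a dict: "clock": time; "joints": joint angles; "qd": joint speeds; "effort": joint torques, N m; "ee_pos": TCP position; "tcp_rot": TCP orientation; "wrist_force": force on the tool from outside, world axes, zero at the start; "ft_torque": the same for the moment, N m; "opening": opening from 0.0 (shut) to 1.0 (fully open); "gripper_force": force on a finger pad.
Only numpy, scipy, OpenCV 4.12 (cv2) and the standard library are available. Lean on these libraries where they do the work, as an engineer would, in place of code of your own. Each camera call takes 0.05 s, during which the arm holds its last target. There are 200 camera calls.

### The job

Slide the clear lid with the orange knob fully open, under its neighbour, then take the blue-sleeved carving hammer from its wooden rest and snap it sideways, centred and fully home, into the empty pair of yellow clips in the tool chest. Then slide that lid fully shut again, leaving the upper lid shut and the other hammer and everything else on the bench where they are.

Things in the scene. Friction and masses are not known exactly. Their poses are not given: they have to be found in the camera images.
- hammer_center (a point): centre of the loose air-powered carving hammer: a steel cylinder, 26 mm in diameter, 130 mm long, blue sleeve at mid-length, brass bands, a short stub at either end (154 mm in all), 0.22 to 0.45 kg. On its axis at mid-length; y runs along the barrel. It starts level on the wooden rest, axis 34 mm above the bench
- free_clips_seat (a point): where the hammer's centre belongs: mid-way between the two empty yellow clips, on the axis of a barrel that is fully home, 30 mm above the chest's inner floor there (45 mm above the bench). y is the barrel direction, along the chest; z up. The hammer may point either way
- free_clips: the empty clip pair, origin under its middle on the chest floor, y along the barrel. Clips 42 mm either side of the middle, 11 mm wide, finger room between. Each: two sprung jaws open upward, mouth 36 mm wide at 50 mm above the origin, throat 20 mm at 40 mm. Barrel is pushed straight down, about 10 to 20 N for the pair, snaps in and rests on pads 17 mm above the origin
- spare_center (a point): centre of the second hammer (same size, black sleeve, y along its barrel), which sits in the other pair of clips, parallel to the empty pair and 96 mm from it across the chest, on one side or the other
- chest: low wooden tool chest fixed to the bench, 242 (its x) by 504 (its y) by 84 mm high, two clear sliding lids on top. Origin under its centre; y along the tracks towards the half with the clips. Inner floor under the clips 15 mm above the bench, side walls 6 mm thick. Both clip pairs are centred 147 mm along +y from the centre, 48 mm either side of the centre line
- lower_lid (a joint): travel (m) of the lower lid, which covers the chest's +y half with the clips: 0 fully shut, grows as it slides towards the chest's -y underneath the upper lid, 0.185 at its stop (fully open). About 1.5 N of friction; it stays where left. Panel 250 mm long, top face 74 mm above the bench
- lower_lid_knob (a point): on the axis of the lower lid's orange knob, an upright cylinder 20 mm in diameter, 38 mm high (74 to 112 mm above the bench); the point is 95 mm above the bench. With the lid shut it is 215 mm along +y from the chest's centre, and it moves with the lid; its axes are those of the chest
- upper_lid (a joint): travel (m) of the upper clear lid over the chest's -y half: 0 shut (its start), grows towards +y, up to 0.17. Top face 82 mm above the bench; shut, it ends at the chest's middle
- upper_lid_knob (a point): on the axis of the upper lid's dark wooden knob, 20 mm in diameter, 38 mm high; the point is 103 mm above the bench
- rest: wooden V rest fixed to the bench, 60 x 130 mm, 35 mm high, 8 mm base, two V blocks 12 mm wide, 50 mm either side of its middle; origin under its centre; the hammer lies along its y axis and can be taken between the V blocks
- mallet: round wooden carving mallet standing on its head with the handle up, 84 mm across, 200 mm tall; origin under its centre
- rasp: rasp lying flat, dark steel blade and wooden handle, 270 mm long; origin under its middle
- sprayer: clear water bottle with a red cap, 68 mm across, 170 mm tall; origin under its centre
- jar: amber glass jar with a steel lid, 80 mm across, 90 mm tall; origin under its centre
- maquette: small white plaster head on an 80 mm dark wooden block, 140 mm tall; origin under its centre
- brush: brush lying on the bench, origin at its middle on the underside
- wood_block: pale wooden block 110 x 60 x 45 mm; origin under its centre
There are look-alikes about, which are no part of the job. What is shaped like the part that bears hammer_center but green or purple is not meant.

How it is judged:
By the outcome, as a careful person would: the job done as asked, in the order asked, and still so for the second after the job is handed in, with the robot touching nothing.
It also fails if it takes over 61 s, if anything falls off the work surface, if the arm or the gripper's body presses on something with over 40 N, if the wrist force passes 120 N, or if a joint passes its speed limit or range.

## Working session

There is one attempt and no reset: what is moved stays moved. The work goes in short steps, Python scripts to look and compute and a tool call to move; the robot and the scene stay as the last step left them, time stands still between calls to the robot, and variables do not carry over. Pictures are saved under pics/ and viewed, at most 10 in all, crops included, and the job is handed in when it is done.

Besides the shell and the picture viewer there is one more tool, called after "Call:" as a command line: name --argument value ..., lists and objects as JSON in quotes. play_rows: Moves the arm, as the interface text tells. Its arguments: {"type":"object","properties":{"delta_pos":{"type":"array","items":{"type":"array","items":{"type":"number"}}},"delta_rot":{"type":"array","items":{"type":"array","items":{"type":"number"}}},"jaw":{"type":"array","items":{"type":"number"}}},"required":["delta_pos","delta_rot","jaw"]}

```bash
mkdir -p pics
cat > h.py <<'E'
import numpy as np, cv2
from station import manip
def shot(n,f):
    d=manip.get_image(n); cv2.imwrite('pics/'+f+'.png',d['img'][:,:,::-1]); np.savez('pics/'+f+'.npz',**{k:np.array(d[k]) for k in d}); return d
def load(f): return dict(np.load('pics/'+f+'.npz'))
def world(d,u,v,z):
    R,_=cv2.Rodrigues(np.array(d['rvec'],float)); t=np.array(d['tvec'],float).ravel()
    r=R.T@np.array([(u-d['cx'])/d['fx'],(v-d['cy'])/d['fy'],1.]); c=-R.T@t
    return c+r*(z-c[2])/r[2]
def pix(d,p):
    R,_=cv2.Rodrigues(np.array(d['rvec'],float)); q=R@np.array(p,float)+np.array(d['tvec'],float).ravel()
    return q[0]/q[2]*d['fx']+d['cx'],q[1]/q[2]*d['fy']+d['cy']
E
python3 - <<'E'
from h import *
shot('top','top1');shot('scene','scene1')
s=manip.observe();print(s['clock'],s['ee_pos'],s['tcp_rot'],s['opening'])
E
```

```text
0.1 [ 0.1236134  -0.53571929  0.23067251] [[ 9.74395221e-01  2.24841895e-01 -2.73031269e-04]
 [ 2.24842060e-01 -9.74394596e-01  1.10458581e-03]
 [-1.76830263e-05 -1.13769205e-03 -9.99999353e-01]] 0.9974203838398741
```

View pics/top1.png

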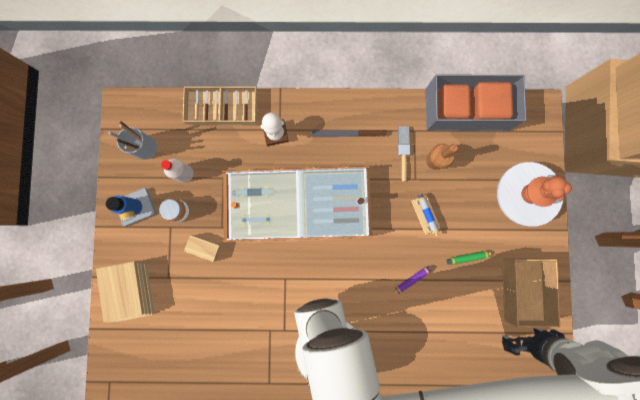

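View pics/scene1.png

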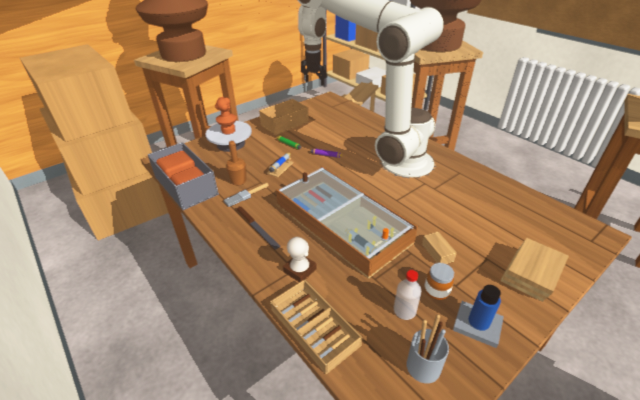

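The top view shows the orange knob near (235,205), the dark knob at (361,201), the spare near (254,192), the empty clips near (257,219) and the blue-sleeved hammer on its rest near (428,214). I'll enlarge the top view to measure these.

Run:
```python
from h import *
d=load('top1');im=d['img'][:,:,::-1]
a=cv2.resize(im[160:250,220:380],(800,450),interpolation=cv2.INTER_CUBIC)
b=cv2.resize(im[185:245,405:450],(113,150),interpolation=cv2.INTER_CUBIC)
b=np.pad(cv2.resize(im[185:245,400:460],(150,150)),((0,0),(0,650),(0,0)))
cv2.imwrite('pics/c1.png',np.vstack([a,b]))
for n,u,v,z in [('knob',235,205,.112),('dark',361,201,.12),('ham',428,214,.034),('c00',228,171,.084),('c10',367,169,.084),('c11',368,237,.084),('c01',229,240,.084),('spare',254,192,.045),('emp',257,219,.04)]:
    print(n,world(d,u,v,z).round(3))
hsv=cv2.cvtColor(im,cv2.COLOR_BGR2HSV)
m=cv2.inRange(hsv,(105,120,60),(125,255,255));m[:, :415]=0;m[:,445:]=0;m[:185]=0;m[240:]=0
y,x=np.nonzero(m);print('blue',x.mean(),y.mean(),len(x),world(d,x.mean(),y.mean(),.045).round(3))
m=cv2.inRange(hsv,(5,180,150),(15,255,255));m[:,:225]=0;m[:,245:]=0;m[:195]=0;m[215:]=0
y,x=np.nonzero(m);print('or',x.mean(),y.mean(),len(x),world(d,x.mean(),y.mean(),.108).round(3))
```

```text
knob [0.5   0.316 0.112]
dark [ 0.515 -0.1    0.12 ]
ham [ 0.48  -0.344  0.034]
c00 [0.619 0.349 0.084]
c10 [ 0.629 -0.124  0.084]
c11 [ 0.398 -0.127  0.084]
c01 [0.384 0.34  0.084]
spare [0.552 0.266 0.045]
emp [0.458 0.254 0.04 ]
blue 428.11578947368423 214.70526315789473 95 [ 0.476 -0.341  0.045]
or 234.0 204.5 14 [0.502 0.321 0.108]
```

View pics/c1.png

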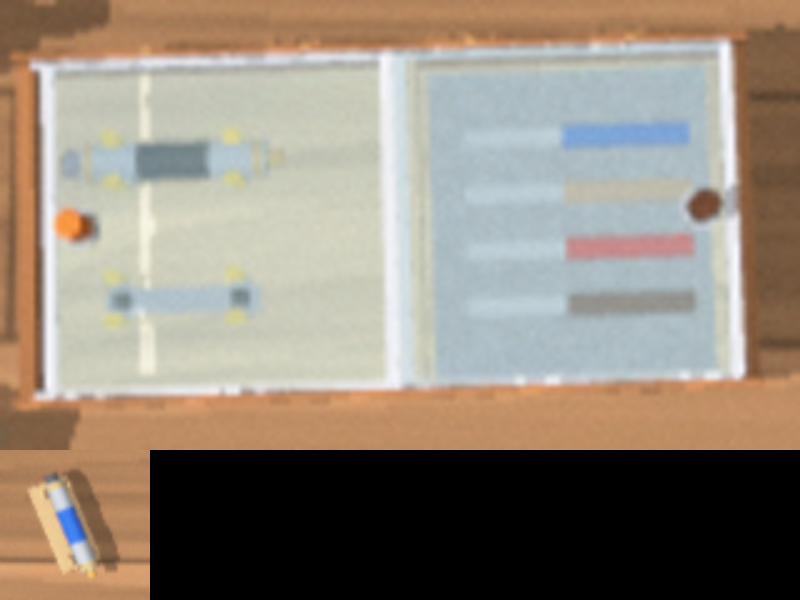

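Call:
play_rows --delta_pos '[[0.03,0.02,0.004],[0.04,0.025,0.004],[0.04,0.025,0.004],[0.04,0.025,0.004],[0.04,0.025,0.004],[0.04,0.025,0.004],[0.04,0.025,0.004],[0.03,0.02,0],[0,0,0]]' --delta_rot '[[0,0,5],[0,0,5],[0,0,0],[0,0,0],[0,0,0],[0,0,0],[0,0,0],[0,0,0],[0,0,0]]' --jaw '[1,1,1,1,1,1,1,1,1]'

```text
clock: 1.0
ee_pos: [0.4266, -0.3435, 0.2584]
tcp_rot: [[0.919, 0.395, -0.0], [0.395, -0.919, 0.001], [0.0, -0.001, -1.0]]
wrist_force: [-0.4, -0.7, 0.3]
opening: 0.999
gripper_force: 0.0
```

Run:
```python
from h import *
s=manip.observe();print(s['clock'],s['joints'],s['ee_pos'],s['tcp_rot'][:,0])
shot('wrist','w1')
```

```text
1.0 [-3.88638876e+01  5.42372058e+00  1.36005411e+01  9.82362793e+01
  4.42258440e-02  1.17894912e+02] [ 0.4265626  -0.34346643  0.25844064] [9.18852013e-01 3.94602255e-01 1.96684903e-04]
```

View pics/w1.png

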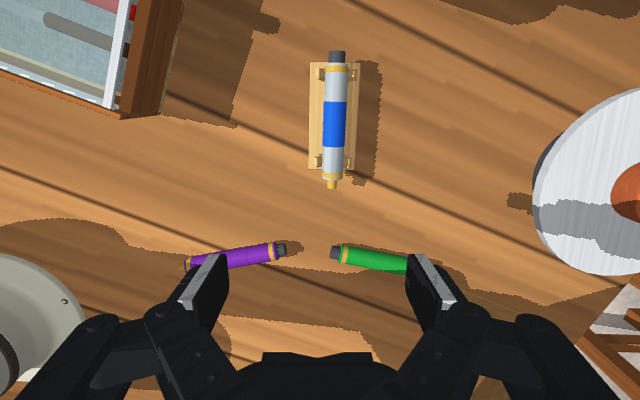

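The wrist view shows the hammer upright in the image, with end stubs at (337,52) and (331,188) and the blue sleeve near (334,124). Green and purple look-alikes lie below it.

Run:
```python
from h import *
d=load('w1');im=d['img'][:,:,::-1]
hsv=cv2.cvtColor(im,cv2.COLOR_BGR2HSV)
m=cv2.inRange(hsv,(105,150,60),(125,255,255));m[:, :315]=0;m[:,355:]=0;m[:90]=0;m[160:]=0
y,x=np.nonzero(m);print('blue',x.mean(),y.mean(),len(x),world(d,x.mean(),y.mean(),.039).round(4))
a=world(d,337.5,51,.034);b=world(d,331.5,188.5,.034);print(a,b,(a+b)/2,np.linalg.norm(a-b),np.degrees(np.arctan2((a-b)[1],(a-b)[0])))
R,_=cv2.Rodrigues(d['rvec']);print('cam',-R.T@d['tvec'].ravel(),R[2])
```

```text
blue 333.9938271604938 123.77263374485597 972 [ 0.4784 -0.3419  0.039 ]
[ 0.54994035 -0.31410492  0.034     ] [ 0.40518353 -0.37183814  0.034     ] [ 0.47756194 -0.34297153  0.034     ] 0.15584498973592503 21.743548535053208
cam [ 0.50004678 -0.31153969  0.40082155] [-0.28664393 -0.12210269 -0.95022429]
```

Call:
play_rows --delta_pos '[[0.0,0.05,0],[0.01,0.05,0],[0.0,0.05,0],[0.0,0.05,0],[0.0,0.05,0],[0.0,0.05,0],[0.0,0.05,0],[0.0,0.05,0],[0.0,0.05,0],[0.0,0.05,0]]' --delta_rot '[[0,0,8],[0,0,8],[0,0,8],[0,0,8],[0,0,8],[0,0,8],[0,0,8],[0,0,8],[0,0,4],[0,0,0]]' --jaw '[1,1,0,0,0,0,0,0,0,0]'

```text
clock: 2.05
ee_pos: [0.433, 0.154, 0.2594]
tcp_rot: [[-0.019, 1.0, 0.001], [1.0, 0.019, -0.0], [-0.0, 0.001, -1.0]]
wrist_force: [0.7, -0.8, -0.1]
opening: 0.001
gripper_force: 0.0
```

Run:
```python
from h import *
shot('wrist','w2')
```

```text
(no output)
```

View pics/w2.png

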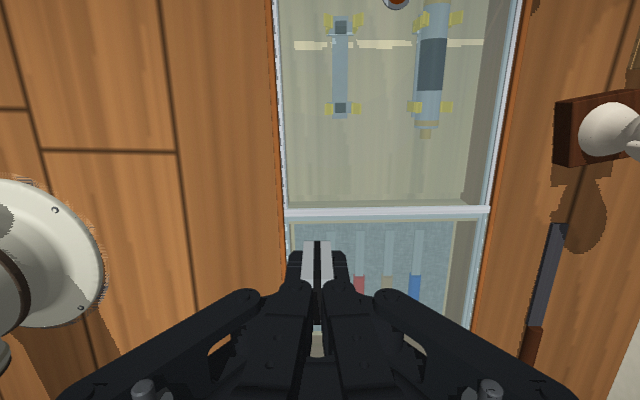

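The free clips' dark pads are at (341,27) and (340,107), the spare's black sleeve is at about (431,64), and the lid-end rail runs along row 211.

Run:
```python
from h import *
d=load('w2')
a=world(d,341,27,.032);b=world(d,340,108,.032);c=(a+b)/2
print(a,b,c,np.linalg.norm(a-b),np.degrees(np.arctan2((a-b)[1],(a-b)[0])))
for n,u,v,z in [('spare',431,64,.05),('L0',275,10,.084),('L1',285,214,.084),('R0',523,10,.084),('R1',489,214,.084)]: print(n,world(d,u,v,z).round(4))
im=d['img'];print([im[0:12:3,u].tolist() for u in (385,396,408)])
t=load('top1')
for u,v,z in [(227,171,.084),(228.3,239.5,.084),(367,168.5,.084),(369,235.5,.084)]:print(world(t,u,v,z).round(3))
```

```text
[0.45612949 0.30352006 0.032     ] [0.45862505 0.22013543 0.032     ] [0.45737727 0.26182775 0.032     ] 0.0834219688790631 91.71425547686896
spare [0.5512 0.2672 0.05  ]
L0 [0.3923 0.3064 0.084 ]
L1 [0.3988 0.1082 0.084 ]
R0 [0.6168 0.3107 0.084 ]
R1 [0.6244 0.1125 0.084 ]
[[[150, 156, 163], [92, 100, 102], [155, 156, 138], [154, 155, 136]], [[84, 40, 9], [86, 33, 1], [91, 97, 99], [70, 75, 78]], [[85, 90, 94], [135, 136, 122], [143, 145, 126], [144, 146, 128]]]
[0.619 0.353 0.084]
[0.386 0.342 0.084]
[ 0.63  -0.124  0.084]
[ 0.403 -0.13   0.084]
```

Call:
play_rows --delta_pos '[[0.02,0.03,0],[0.02,0.03,-0.01],[0.02,0.03,-0.02],[0.01,0.02,-0.02],[0,0,0]]' --delta_rot '[[0,0,0.7],[0,0,0],[0,0,0],[0,0,0],[0,0,0]]' --jaw '[0,0,0,0,0]'

```text
clock: 2.6
ee_pos: [0.5035, 0.2634, 0.2051]
tcp_rot: [[-0.03, 1.0, -0.005], [1.0, 0.03, -0.003], [-0.002, -0.005, -1.0]]
wrist_force: [-1.3, -1.0, -0.3]
opening: 0.001
gripper_force: 0.0
```

Run:
```python
from h import *
d=shot('wrist','w3');im=d['img'][:,:,::-1]
hsv=cv2.cvtColor(im,cv2.COLOR_BGR2HSV)
m=cv2.inRange(hsv,(5,220,120),(16,255,255));n,l,s,c=cv2.connectedComponentsWithStats(m)
for i in np.argsort(-s[1:,4])[:3]+1:print(s[i],c[i])
i=np.argmax(s[1:,4])+1
x,y,w,h,_=s[i]
print('top-centre',world(d,c[i][0],c[i][1],.1).round(4)); print('tcp',manip.observe()['ee_pos'])
for p in [(.503,.331,.112),(.503,.331,.074),(.503,.32,.112),(.503,.32,.074)]:print(pix(d,p))
```

```text
[308 107  25  27 507] [319.57790927 120.17751479]
top-centre [0.5033 0.3245 0.1   ]
tcp [0.50322304 0.26243461 0.20719891]
(np.float64(319.51839220774986), np.float64(112.49697286064865))
(np.float64(319.3826118592527), np.float64(109.91773182595864))
(np.float64(319.0259998279738), np.float64(127.67897872666097))
(np.float64(318.9584981999779), np.float64(123.08196231834683))
```

View pics/w3.png

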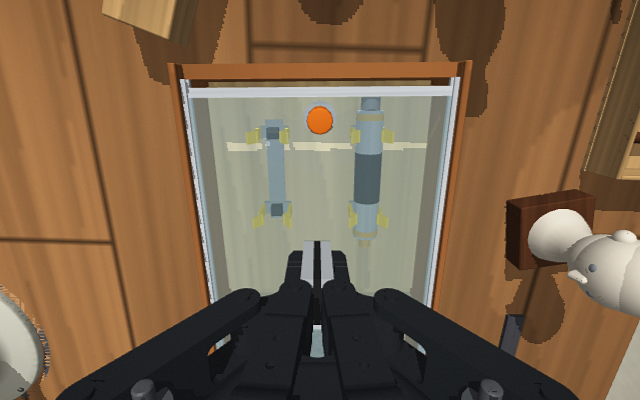

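The orange knob is at (320,120), i.e. about (0.503, 0.325), matching prediction to within a few mm. Next I go beyond it, then down.

Call:
play_rows --delta_pos '[[0,0.04,0],[0,0.04,0],[0,0.032,0],[0,0,-0.04],[0,0,-0.04],[0,0,-0.033],[0,0,0]]' --delta_rot '[[0,0,0],[0,0,0],[0,0,0],[0,0,0],[0,0,0],[0,0,0],[0,0,0]]' --jaw '[0,0,0,0,0,0,0]'

```text
clock: 3.35
ee_pos: [0.502, 0.3723, 0.0927]
tcp_rot: [[-0.028, 1.0, -0.005], [1.0, 0.028, -0.004], [-0.004, -0.005, -1.0]]
wrist_force: [-0.3, 0.2, -0.4]
opening: 0.003
gripper_force: 0.0
```

Call:
play_rows --delta_pos '[[0,-0.02,0],[0.001,-0.02,0],[0.001,-0.02,0],[0.001,-0.02,0],[0.001,-0.02,0],[0.001,-0.02,0],[0.001,-0.02,0],[0.001,-0.02,0],[0.0,-0.02,0],[0,-0.01,0]]' --delta_rot '[[0,0,0],[0,0,0],[0,0,0],[0,0,0],[0,0,0],[0,0,0],[0,0,0],[0,0,0],[0,0,0],[0,0,0]]' --jaw '[0,0,0,0,0,0,0,0,0,0]'

```text
clock: 4.35
ee_pos: [0.5108, 0.1829, 0.0972]
tcp_rot: [[-0.028, 1.0, 0.001], [1.0, 0.028, 0.0], [0.0, 0.001, -1.0]]
wrist_force: [0.9, 2.1, 0.9]
opening: -0.0
gripper_force: 0.9
```

Call:
play_rows --delta_pos '[[0,-0.005,0],[0,-0.005,0],[0,-0.003,0],[0,0,0]]' --delta_rot '[[0,0,0],[0,0,0],[0,0,0],[0,0,0]]' --jaw '[0,0,0,0]'

```text
clock: 4.75
ee_pos: [0.5103, 0.172, 0.0962]
tcp_rot: [[-0.03, 1.0, -0.0], [1.0, 0.03, -0.0], [-0.0, -0.0, -1.0]]
wrist_force: [-0.1, -0.6, -0.9]
opening: 0.003
gripper_force: 0.0
```

Call:
play_rows --delta_pos '[[0,-0.004,-0.003],[0,-0.004,0],[0,0,0]]' --delta_rot '[[0,0,0],[0,0,0],[0,0,0]]' --jaw '[0,0,0]'

```text
clock: 5.05
ee_pos: [0.5103, 0.1671, 0.0929]
tcp_rot: [[-0.032, 0.999, -0.001], [0.999, 0.032, 0.007], [0.007, -0.0, -1.0]]
wrist_force: [-0.0, 18.0, -4.3]
opening: 0.001
gripper_force: 9.5
```

The lid is at its stop: 18 N, with the knob where predicted. Now the hammer.

Call:
play_rows --delta_pos '[[0,0.008,0.01],[0,0.002,0.04],[0,0,0.05],[0,-0.02,0.04],[-0.002,-0.05,0.02],[-0.005,-0.05,0],[-0.005,-0.05,0],[-0.005,-0.05,0],[-0.005,-0.05,0],[-0.005,-0.05,0]]' --delta_rot '[[0,0,0],[0,0,0],[0,0,0],[0,0,-8],[0,0,-8],[0,0,-8],[0,0,-8],[0,0,-8],[0,0,-8],[0,0,-8]]' --jaw '[0,0,0,0,1,1,1,1,1,1]'

```text
clock: 6.05
ee_pos: [0.483, -0.143, 0.252]
tcp_rot: [[0.815, 0.579, -0.0], [0.579, -0.815, -0.001], [-0.0, 0.0, -1.0]]
wrist_force: [1.4, -0.1, 0.8]
opening: 0.991
gripper_force: 0.0
```

Call:
play_rows --delta_pos '[[-0.003,-0.05,0],[-0.003,-0.05,0],[0,-0.05,0],[0,-0.04,0],[0,0,0]]' --delta_rot '[[0,0,-8],[0,0,-5],[0,0,0],[0,0,0],[0,0,0]]' --jaw '[1,1,1,1,1]'

```text
clock: 6.55
ee_pos: [0.4768, -0.335, 0.2503]
tcp_rot: [[0.924, 0.382, -0.002], [0.382, -0.924, -0.0], [-0.002, -0.001, -1.0]]
wrist_force: [0.3, 0.6, -0.6]
opening: 0.996
gripper_force: 0.0
```

Run:
```python
from h import *
s=manip.observe();R=s['tcp_rot'];print(s['clock'],s['ee_pos'],np.degrees(np.arctan2(R[1,0],R[0,0])),s['joints'])
d=shot('wrist','w4');hsv=cv2.cvtColor(d['img'][:,:,::-1],cv2.COLOR_BGR2HSV)
m=cv2.inRange(hsv,(105,150,60),(125,255,255));n,l,st,c=cv2.connectedComponentsWithStats(m)
for i in np.argsort(-st[1:,4])[:3]+1:print(st[i],c[i],world(d,*c[i],.040).round(4))
i=np.argmax(st[1:,4])+1
y,x=np.nonzero(l==i);P=np.array([world(d,a,b,.04)[:2] for a,b in zip(x,y)])
u,sv,vt=np.linalg.svd(P-P.mean(0),full_matrices=False);print(np.degrees(np.arctan2(*vt[0][::-1])),sv)
```

```text
6.55 [ 0.47683309 -0.33503151  0.25031842] 22.45740602568739 [-3.50525423e+01  1.02059550e+01  1.80047574e+01  9.79020417e+01
 -8.18423194e-02  1.22490172e+02]
[313 146  22  44 904] [323.24004425 167.58185841] [ 0.4781 -0.3421  0.04  ]
-158.2045228513882 [0.4378055  0.21779535]
```

Call:
play_rows --delta_pos '[[0.001,-0.007,-0.03],[0,0,-0.05],[0,0,-0.05],[0,0,-0.04],[0,0,-0.03],[0,0,-0.02],[0,0,-0.014],[0,0,0]]' --delta_rot '[[0,0,-0.6],[0,0,0],[0,0,0],[0,0,0],[0,0,0],[0,0,0],[0,0,0],[0,0,0]]' --jaw '[1,1,1,1,1,1,1,1]'

```text
clock: 7.4
ee_pos: [0.4781, -0.3365, 0.0163]
tcp_rot: [[0.926, 0.377, -0.002], [0.377, -0.926, 0.002], [-0.002, -0.002, -1.0]]
wrist_force: [-0.3, 0.4, -0.3]
opening: 0.999
gripper_force: 0.0
```

Call:
play_rows --delta_pos '[[0,-0.0055,0],[0,0,0],[0,0,0],[0,0,0],[0,0,0],[0,0,0],[0,0,0],[0,0,0]]' --delta_rot '[[0,0,0],[0,0,0],[0,0,0],[0,0,0],[0,0,0],[0,0,0],[0,0,0],[0,0,0]]' --jaw '[1,1,0,0,0,0,0,0]'

```text
clock: 8.2
ee_pos: [0.4785, -0.3426, 0.0182]
tcp_rot: [[0.926, 0.376, -0.0], [0.376, -0.926, 0.001], [0.0, -0.001, -1.0]]
wrist_force: [-2.4, 4.1, 4.3]
opening: 0.287
gripper_force: 58.6
```

Call:
play_rows --delta_pos '[[0,0,0.01],[0,0,0.02],[0,0,0.03],[0,0,0.04],[0,0,0.04],[0,0.01,0.04],[0,0.03,0.02],[0,0.04,0.02],[0,0.04,0],[0,0.04,0]]' --delta_rot '[[0,0,0],[0,0,0],[0,0,0],[0,0,0],[0,0,0],[0,0,0],[0,0,3],[0,0,6],[0,0,6],[0,0,6]]' --jaw '[0,0,0,0,0,0,0,0,0,0]'

```text
clock: 9.2
ee_pos: [0.4787, -0.1822, 0.2388]
tcp_rot: [[0.728, 0.686, 0.001], [0.686, -0.728, -0.001], [0.0, 0.001, -1.0]]
wrist_force: [1.5, 0.9, -2.7]
opening: 0.286
gripper_force: 59.7
```

Call:
play_rows --delta_pos '[[0,0.05,0],[-0.003,0.05,0],[-0.003,0.05,0],[-0.003,0.05,0],[-0.003,0.05,0],[-0.003,0.05,0],[-0.003,0.05,0],[-0.002,0.04,0],[0,0.02,0],[0,0,0]]' --delta_rot '[[0,0,6],[0,0,7],[0,0,7],[0,0,7],[0,0,7],[0,0,7],[0,0,6],[0,0,2],[0,0,0],[0,0,0]]' --jaw '[0,0,0,0,0,0,0,0,0,0]'

```text
clock: 10.2
ee_pos: [0.4582, 0.2284, 0.2376]
tcp_rot: [[-0.04, 0.999, -0.001], [0.999, 0.04, -0.0], [0.0, -0.001, -1.0]]
wrist_force: [-0.1, 0.2, -4.0]
opening: 0.28
gripper_force: 59.6
```

Run:
```python
from h import *
s=manip.observe();R=s['tcp_rot'];print(s['clock'],s['ee_pos'],np.degrees(np.arctan2(R[1,0],R[0,0])),s['joints'],s['wrist_force'],s['ft_torque'])
shot('wrist','w5')
```

```text
10.2 [0.45824707 0.22842891 0.23755113] 92.29001361212183 [ 2.64856483e+01 -6.15213683e-02  5.56055079e+00  9.56609435e+01
  1.77507190e-02  1.14195629e+02] [-0.12345739  0.15954094 -3.96034761] [-0.01085438 -0.02454088  0.06003068]
```

View pics/w5.png

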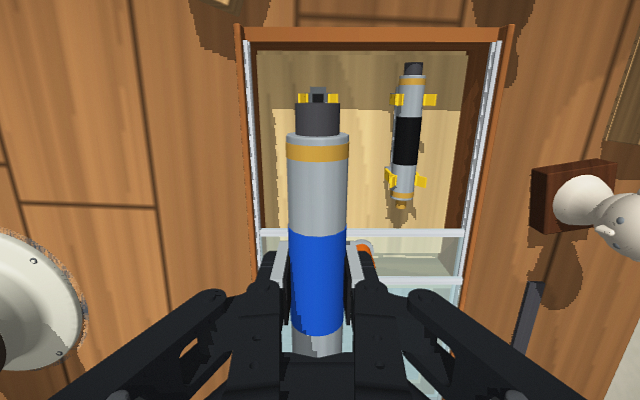

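The hammer is gripped at its sleeve (rows 233–335 near column 317). The far free clip shows at (303..333,98), just beyond its dark end cap.

Run:
```python
from h import *
d=load('w5')
zt=.2385+.017+.013
a=world(d,318,233,zt);b=world(d,317.5,335,zt)
print('sleeve',a,b,(a+b)/2,np.linalg.norm(a-b))
print('band far edge sym', world(d,317.5,136,zt))
print('stub end',world(d,317,101,zt-.013+.009),)
for l,r,v in[(288.5,348.5,150),(289,345.5,233)]: print(world(d,(l+r)/2,v,zt))
print('clip',world(d,318,98,.06),'pred far clip',np.array([.4574-.042*.031,.262+.042]))
for x,z in [(.4561,.032),(.4561,.065)]:print(pix(d,(x,.304,z)))
print('spare',world(d,407,141,.058), 'ends',world(d,413,65,.045),world(d,400,207,.045))
im=d['img'][80:112,290:350]
cv2.imwrite('pics/c5.png',cv2.resize(im[:,:,::-1],(600,320),interpolation=cv2.INTER_NEAREST))
```

```text
sleeve [0.45765728 0.25679425 0.2685    ] [0.45952298 0.20695716 0.2685    ] [0.45859013 0.23187571 0.2685    ] 0.04987200490504178
band far edge sym [0.45588767 0.29474566 0.2685    ]
stub end [0.45522203 0.30661231 0.2645    ]
[0.4564576  0.28974279 0.2685    ]
[0.45736071 0.25678204 0.2685    ]
clip [0.45618275 0.30556071 0.06      ] pred far clip [0.456098 0.304   ]
(np.float64(317.79152084127), np.float64(99.23401732936375))
(np.float64(317.8621588685061), np.float64(99.72947350975251))
spare [0.5502448  0.26678716 0.058     ] ends [0.55011221 0.34080761 0.045     ] [0.55599469 0.18920205 0.045     ]
```

View pics/c5.png

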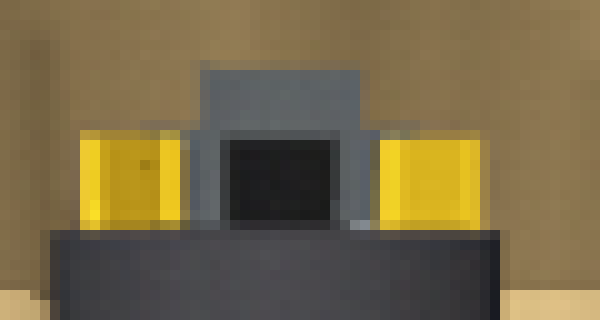

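Run:
```python
from h import *
d=load('w5')
print('w5 clip far edge',world(d,318,93,.065),world(d,318,94,.032))
print('w5 spare clips', [world(d,u,v,.055).round(4) for u,v in [(413,100),(405,181)]])
e=load('w3');im=e['img'][110:225,240:405]
# yellow masks in both
for n,k in [('w3',e),('w5',d)]:
    hsv=cv2.cvtColor(k['img'][:,:,::-1],cv2.COLOR_BGR2HSV)
    m=cv2.inRange(hsv,(22,110 if n=='w3' else 180,120),(33,255,255));m[230:]=0
    N,l,s,c=cv2.connectedComponentsWithStats(m)
    for i in range(1,N):
        if s[i,4]>20:
            x,y,w,h,A=s[i]; print(n,s[i],[world(k,x+w/2,r,.065)[:2].round(4) for r in (y,y+h)])
cv2.imwrite('pics/c3.png',np.hstack([cv2.resize(im[:,:55][:,:,::-1],(275,575),interpolation=cv2.INTER_NEAREST),cv2.resize(d['img'][80:210,380:440][:,:,::-1],(265,575),interpolation=cv2.INTER_NEAREST)]))
```

```text
w5 clip far edge [0.45597355 0.31022575 0.065     ] [0.45610013 0.3093567  0.032     ]
w5 spare clips [array([0.5518, 0.3075, 0.055 ]), array([0.5547, 0.2231, 0.055 ])]
w5 [298  94  10   9  90] [array([0.4415, 0.3087]), array([0.4417, 0.3004])]
w5 [328  94  10   9  90] [array([0.4705, 0.3099]), array([0.471 , 0.3015])]
w5 [390  94  14  12 141] [array([0.5325, 0.3124]), array([0.5339, 0.3013])]
w5 [423  94  14  12 153] [array([0.5645, 0.3137]), array([0.5662, 0.3026])]
w5 [385 168  12  20 139] [array([0.5352, 0.2391]), array([0.5377, 0.2174])]
w5 [414 172  13  16 130] [array([0.5666, 0.2361]), array([0.5691, 0.2187])]
```

View pics/c3.png

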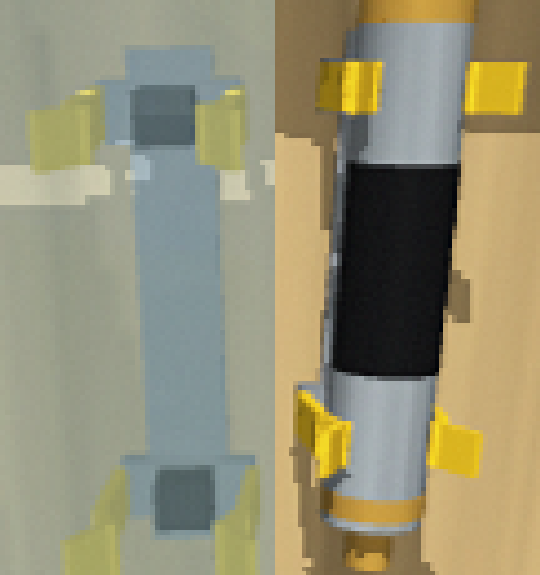

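Call:
play_rows --delta_pos '[[-0.001,0.015,0],[0,0.017,-0.01],[0,0,-0.04],[0,0,-0.04],[0,0,-0.03],[0,0,0],[0,0,0]]' --delta_rot '[[0,0,-0.3],[0,0,0],[0,0,0],[0,0,0],[0,0,0],[0,0,0],[0,0,0]]' --jaw '[0,0,0,0,0,0,0]'

```text
clock: 10.95
ee_pos: [0.4577, 0.2578, 0.1182]
tcp_rot: [[-0.031, 1.0, -0.0], [1.0, 0.031, -0.0], [-0.0, -0.0, -1.0]]
wrist_force: [0.1, 0.1, -3.1]
opening: 0.285
gripper_force: 59.7
```

Run:
```python
from h import *
s=manip.observe();R=s['tcp_rot'];print(s['clock'],s['ee_pos'],np.degrees(np.arctan2(R[1,0],R[0,0])),s['wrist_force'])
```

```text
10.95 [0.45773618 0.25776264 0.11821975] 91.76668299928203 [ 0.09954324  0.1257725  -3.13429475]
```

Call:
play_rows --delta_pos '[[-0.0005,0.003,-0.01],[0,0,-0.02],[0,0,-0.015],[0,0,-0.01],[0,0,0],[0,0,0]]' --delta_rot '[[0,0,0],[0,0,0],[0,0,0],[0,0,0],[0,0,0],[0,0,0]]' --jaw '[0,0,0,0,0,0]'

```text
clock: 11.55
ee_pos: [0.4575, 0.2612, 0.0633]
tcp_rot: [[-0.031, 1.0, 0.0], [1.0, 0.031, 0.0], [0.0, 0.0, -1.0]]
wrist_force: [-0.1, 0.7, -3.4]
opening: 0.283
gripper_force: 59.9
```

Call:
play_rows --delta_pos '[[0,0,-0.006],[0,0,-0.005],[0,0,-0.004],[0,0,-0.004],[0,0,-0.004],[0,0,-0.004],[0,0,-0.004],[0,0,-0.003],[0,0,0]]' --delta_rot '[[0,0,0],[0,0,0],[0,0,0],[0,0,0],[0,0,0],[0,0,0],[0,0,0],[0,0,0],[0,0,0]]' --jaw '[0,0,0,0,0,0,0,0,0]'

```text
clock: 12.45
ee_pos: [0.4574, 0.2611, 0.0295]
tcp_rot: [[-0.031, 1.0, 0.0], [1.0, 0.031, 0.0], [0.0, 0.0, -1.0]]
wrist_force: [-2.6, -1.3, 7.5]
opening: 0.286
gripper_force: 61.3
```

Call:
play_rows --delta_pos '[[0,0,-0.002],[0,0,-0.002],[0,0,0]]' --delta_rot '[[0,0,0],[0,0,0],[0,0,0]]' --jaw '[0,0,0]'

```text
clock: 12.75
ee_pos: [0.4576, 0.2612, 0.0292]
tcp_rot: [[-0.031, 1.0, 0.002], [1.0, 0.031, 0.001], [0.001, 0.002, -1.0]]
wrist_force: [-15.2, -9.3, 38.8]
opening: 0.281
gripper_force: 64.5
```

Call:
play_rows --delta_pos '[[0,0,0.003],[0,0,0],[0,0,0],[0,0,0],[0,0,0.01],[0,0,0.03],[0,0,0.04],[0,-0.02,0.05],[0,-0.02,0.05],[0,0,0]]' --delta_rot '[[0,0,0],[0,0,0],[0,0,0],[0,0,0],[0,0,0],[0,0,0],[0,0,0],[0,0,0],[0,0,0],[0,0,0]]' --jaw '[0,0.7,0.7,0.7,0.7,0.7,0.7,0.7,0.7,0.7]'

```text
clock: 13.75
ee_pos: [0.4591, 0.2234, 0.2082]
tcp_rot: [[-0.03, 1.0, 0.009], [1.0, 0.03, 0.004], [0.004, 0.009, -1.0]]
wrist_force: [-0.1, 0.3, -1.0]
opening: 0.698
gripper_force: 0.0
```

Run:
```python
from h import *
s=manip.observe();print(s['clock'],s['ee_pos'],s['opening'])
shot('wrist','w6')
```

```text
13.75 [0.45907188 0.22343106 0.20815998] 0.6983055376440999
```

View pics/w6.png

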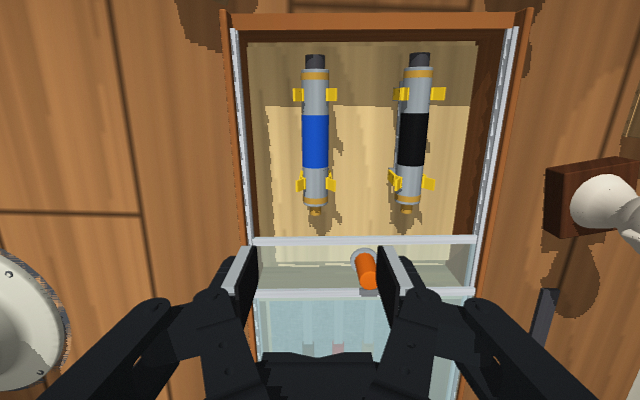

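Blue hammer is in the clips (315,55)–(315,215), parallel to the spare at (420,52)–(407,213). Checking it numerically against the spare.

Run:
```python
from h import *
d=load('w6');im=d['img'].astype(int);hsv=cv2.cvtColor(d['img'],cv2.COLOR_RGB2HSV)
b=cv2.inRange(hsv,(105,150,60),(125,255,255));b[230:]=0
k=((im.max(2)<45)*255).astype(np.uint8);k[175:]=0;k[:105]=0;k[:,:395]=0;k[:,432:]=0
for n,m in(('blue',b),('black',k)):
    N,l,s,c=cv2.connectedComponentsWithStats(m);i=np.argmax(s[1:,4])+1
    y,x=np.nonzero(l==i);P=np.array([world(d,a,q,.057)[:2] for a,q in zip(x,y)])
    w=np.bincount(y)[y.min():];print(n,s[i],P.mean(0).round(4),(P.max(0)+P.min(0))/2,np.median(w),'edges',world(d,x.mean(),y.min(),.057).round(4),world(d,x.mean(),y.max()+1,.057).round(4))
for c in range(310,320,4):print(c,[int(im[r,c].sum()) for r in range(48,60)])
for c in range(415,424,4):print(c,[int(im[r,c].sum()) for r in range(46,58)])
m=cv2.inRange(hsv,(5,200,100),(16,255,255));m[:235]=0;m[:,:340]=0;m[:,385:]=0
y,x=np.nonzero(m);print('knob',x.mean(),y.mean(),len(x),world(d,x.mean(),y.mean(),.1))
```

```text
blue [ 302  115   27   53 1352] [0.4574 0.2628] [0.45739044 0.26196145] 25.0 edges [0.4568 0.2864 0.057 ] [0.4582 0.2364 0.057 ]
black [ 397  113   32   53 1427] [0.5495 0.267 ] [0.54946762 0.26663075] 27.0 edges [0.5465 0.2909 0.057 ] [0.5528 0.2412 0.057 ]
310 [313, 318, 314, 312, 321, 331, 198, 119, 123, 120, 114, 193]
314 [294, 295, 294, 294, 296, 303, 244, 211, 222, 219, 217, 212]
318 [276, 279, 285, 286, 282, 295, 184, 184, 194, 191, 190, 194]
415 [268, 270, 264, 271, 270, 270, 202, 115, 107, 115, 106, 163]
419 [266, 274, 266, 277, 277, 281, 173, 114, 188, 205, 211, 205]
423 [286, 287, 289, 286, 290, 302, 138, 116, 198, 203, 203, 205]
knob 366.2133333333333 270.77 600 [0.5082964  0.15006878 0.1       ]
```

Call:
play_rows --delta_pos '[[-0.002,0.02,0],[0,0.018,-0.02],[0,0,-0.04],[0,0,-0.04],[0,0,-0.03],[0,0,-0.01],[0,0,0],[0,0,0]]' --delta_rot '[[0,0,0],[0,0,0],[0,0,0],[0,0,0],[0,0,0],[0,0,0],[0,0,0],[0,0,0]]' --jaw '[0,0,0,0,0,0,0,0]'

```text
clock: 14.6
ee_pos: [0.4554, 0.2622, 0.0612]
tcp_rot: [[-0.031, 1.0, 0.0], [1.0, 0.031, 0.0], [0.0, 0.0, -1.0]]
wrist_force: [-0.7, -0.6, -0.1]
opening: -0.003
gripper_force: 0.0
```

Call:
play_rows --delta_pos '[[0,0,-0.004],[0,0,-0.003],[0,0,-0.001],[0,0,0]]' --delta_rot '[[0,0,0],[0,0,0],[0,0,0],[0,0,0]]' --jaw '[0,0,0,0]'

```text
clock: 15.0
ee_pos: [0.4576, 0.2626, 0.0574]
tcp_rot: [[-0.031, 0.999, 0.007], [1.0, 0.031, 0.002], [0.002, 0.007, -1.0]]
wrist_force: [-2.3, -5.9, 28.8]
opening: 0.003
gripper_force: 14.2
```

Barrel top is at 57.4 mm under 29 N (58 mm expected), so it is fully home. Next, shut the lid from behind the knob.

Call:
play_rows --delta_pos '[[0,0,0.02],[0,0,0.04],[0,0,0.04],[0.013,-0.03,0.01],[0.02,-0.04,0],[0.02,-0.04,0],[0,-0.04,0],[0,0,0],[0,0,-0.03],[0,0,0]]' --delta_rot '[[0,0,0],[0,0,0],[0,0,0],[0,0,0],[0,0,0],[0,0,0],[0,0,0],[0,0,0],[0,0,0],[0,0,0]]' --jaw '[0,0,0,0,0,0,0,0,0,0]'

```text
clock: 16.0
ee_pos: [0.5069, 0.1117, 0.1299]
tcp_rot: [[-0.031, 1.0, -0.004], [1.0, 0.031, -0.001], [-0.001, -0.004, -1.0]]
wrist_force: [-0.9, -0.4, -0.9]
opening: -0.001
gripper_force: 0.0
```

Call:
play_rows --delta_pos '[[0.002,0,-0.02],[0,0,-0.014],[0,0,0]]' --delta_rot '[[0,0,0],[0,0,0],[0,0,0]]' --jaw '[0,0,0]'

```text
clock: 16.3
ee_pos: [0.5092, 0.1122, 0.0972]
tcp_rot: [[-0.032, 0.999, -0.003], [0.999, 0.032, -0.001], [-0.0, -0.003, -1.0]]
wrist_force: [0.0, -0.9, -0.5]
opening: -0.0
gripper_force: 0.0
```

Call:
play_rows --delta_pos '[[0,0.018,-0.002],[-0.001,0.018,0],[0,0.018,0],[-0.001,0.018,0],[-0.001,0.018,0],[0,0.018,0],[-0.001,0.018,0],[-0.001,0.018,0],[0,0.018,0],[-0.001,0.018,0]]' --delta_rot '[[0,0,0],[0,0,0],[0,0,0],[0,0,0],[0,0,0],[0,0,0],[0,0,0],[0,0,0],[0,0,0],[0,0,0]]' --jaw '[0,0,0,0,0,0,0,0,0,0]'

```text
clock: 17.3
ee_pos: [0.5044, 0.2933, 0.0973]
tcp_rot: [[-0.031, 1.0, 0.001], [1.0, 0.031, 0.0], [0.0, 0.001, -1.0]]
wrist_force: [1.2, -2.0, 0.5]
opening: -0.001
gripper_force: 1.1
```

Call:
play_rows --delta_pos '[[0,0.006,0],[0,0.005,0],[0,0.004,0],[0,0.003,0],[0,0,0]]' --delta_rot '[[0,0,0],[0,0,0],[0,0,0],[0,0,0],[0,0,0]]' --jaw '[0,0,0,0,0]'

```text
clock: 17.8
ee_pos: [0.5043, 0.3101, 0.0966]
tcp_rot: [[-0.031, 1.0, -0.0], [1.0, 0.031, 0.0], [0.0, -0.0, -1.0]]
wrist_force: [-0.5, -0.4, 0.7]
opening: -0.002
gripper_force: 0.0
```

Call:
play_rows --delta_pos '[[0,0.003,0],[0,0.003,0],[0,0,0]]' --delta_rot '[[0,0,0],[0,0,0],[0,0,0]]' --jaw '[0,0,0]'

```text
clock: 18.1
ee_pos: [0.5044, 0.3109, 0.0966]
tcp_rot: [[-0.028, 1.0, -0.0], [1.0, 0.028, -0.01], [-0.01, -0.0, -1.0]]
wrist_force: [-1.4, -27.8, 6.7]
opening: 0.005
gripper_force: 13.5
```

The lid is at its shut stop: 28 N, and about 0.186 m from the open stop. Backing off and lifting clear.

Call:
play_rows --delta_pos '[[0,-0.008,0],[0,-0.01,0.01],[0,0,0.04],[0,0,0.05],[-0.01,-0.03,0.05],[-0.02,-0.05,0],[-0.02,-0.05,0],[0,0,0],[0,0,0]]' --delta_rot '[[0,0,0],[0,0,0],[0,0,0],[0,0,0],[0,0,0],[0,0,0],[0,0,0],[0,0,0],[0,0,0]]' --jaw '[0,0,0,0,0,0,0,0,0]'

```text
clock: 19.0
ee_pos: [0.4587, 0.179, 0.2403]
tcp_rot: [[-0.03, 1.0, 0.002], [1.0, 0.03, 0.001], [0.001, 0.002, -1.0]]
wrist_force: [0.3, 0.3, -0.3]
opening: 0.004
gripper_force: 0.0
```

Run:
```python
from h import *
s=manip.observe();print(s['clock'],s['ee_pos'],s['wrist_force'])
d=shot('wrist','w7');hsv=cv2.cvtColor(d['img'],cv2.COLOR_RGB2HSV)
for n,lo,hi,z in [('knob',(5,220,120),(16,255,255),.1),('blue',(100,70,60),(125,255,255),.057)]:
    m=cv2.inRange(hsv,lo,hi);m[230:]=0
    N,l,st,c=cv2.connectedComponentsWithStats(m)
    for i in np.argsort(-st[1:,4])[:2]+1:print(n,st[i],world(d,*c[i],z).round(4))
t=shot('top','top2');a=load('top1')['img'].astype(int);b=t['img'].astype(int)
D=(np.abs(a-b).max(2)>60).astype(np.uint8);N,l,st,c=cv2.connectedComponentsWithStats(D)
for i in range(1,N):
    if st[i,4]>12:print(st[i])
print([b[201,u].tolist() for u in (357,361,365)],[a[201,u].tolist() for u in (357,361,365)])
```

```text
19.0 [0.45869453 0.17896666 0.24033038] [ 0.31110497  0.33323181 -0.25448107]
knob [368   0  24  12 206] [0.5047 0.3298 0.1   ]
blue [ 305   66   25   53 1307] [0.4569 0.2623 0.057 ]
[475 156  42  13 217]
[248 167  10   4  25]
[232 170  54  68 721]
[423 170  66   9 299]
[ 391  171  132   58 2086]
[  204   174   282   226 12342]
[365 187   2  10  18]
[391 197  49  35 368]
[231 201   9   8  58]
[366 204   2   7  14]
[264 213   8  12  56]
[242 218   4   4  14]
[477 231  53  22 846]
[624 240  16  12  91]
[534 262  26  63 488]
[428 268  55  11 264]
[401 280  12   8  23]
[ 426  290   78   42 1328]
[298 311  17  20 122]
[ 503  327   64   42 1161]
[ 416  333   86   22 1183]
[ 313  336   66   64 2438]
[ 551  341   89   42 2739]
[556 343   7   5  16]
[ 427  383  149   17 1577]
[597 383  43  17 324]
[418 391   6   9  35]
[619 396   6   4  21]
[[96, 89, 88], [79, 53, 35], [165, 167, 173]] [[150, 137, 133], [122, 79, 57], [172, 175, 180]]
```

```bash
python3 -c "
from station import manip
print(manip.hand_in())"
```

```text
the job is handed in; nothing more can be done
None
```

I slid the lid fully open, snapped the blue-sleeved hammer home and centred within about 2 mm in the empty clips, shut the lid to its stop, and handed in at about 19 s; the hand-in returned no verdict.

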